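Unmould specimen blocks and line them up in the fence corner

TASK

The specimen blocks in the mould have set. Swing the hasp off its catch and right back past upright, lift every block out of its cavity and line them up on the fenced tray, standing on their resin feet, side by side in one row without gaps: the first one square and flush in the fence corner, the others flush along the long fence, each with a narrow (34 mm) end against the long fence. When the mould is empty, swing the hasp back fully down over its catch; leave everything else on the bench alone.

Things in the scene. Friction and masses are not known exactly. Their poses are not given: they have to be found in the camera images.
- block0: a cast specimen block, upright: amber resin foot 37 x 27 x 11 mm under a white plastic carrier 44 x 34 x 18 mm (29 mm high in all). Origin: centre of the foot's underside; x along the 44 mm length, y along the 34 mm width, z up. 60 g. In the mould the carrier's edge rests on the mould's top face, so the foot's underside is 9 mm above the table. None if this block is absent
- block1: a cast specimen block, upright: amber resin foot 37 x 27 x 11 mm under a white plastic carrier 44 x 34 x 18 mm (29 mm high in all). Origin: centre of the foot's underside; x along the 44 mm length, y along the 34 mm width, z up. 60 g. In the mould the carrier's edge rests on the mould's top face, so the foot's underside is 9 mm above the table. None if this block is absent
- block2: a cast specimen block, upright: amber resin foot 37 x 27 x 11 mm under a white plastic carrier 44 x 34 x 18 mm (29 mm high in all). Origin: centre of the foot's underside; x along the 44 mm length, y along the 34 mm width, z up. 60 g. In the mould the carrier's edge rests on the mould's top face, so the foot's underside is 9 mm above the table. None if this block is absent
- mould: fixed dark steel mould 220 (x) x 90 (y) x 20 mm, from x = -94 to 126 mm of its origin, which is on its underside below the middle cavity. Three cavities 30 (x) x 40 (y) x 13 mm deep at x = -46, 0, 46 mm; a block in one has its length along the mould's y and its carrier 18 mm proud of the top. Hinge lugs at x = 112 mm, top z 54; catch (a staple) at x = -78 mm, top z 52 mm
- hasp (a joint): angle of the steel hasp, a strap 20 mm wide and 5 mm thick which lies along the mould over the row of blocks (2.5 mm above the carriers). 0: down over the catch; grows as its free end rises and swings over towards the mould's +x end, 1.57: upright, stop at 1.9. A stiff hinge: it stays where it is left
- hasp_grip (a point): centre of the thicker grip block at the hasp's free end, 30 mm along the strap, 20 mm wide (along the hinge axis), 14 mm thick; 213 mm from the hinge axis (and 4.5 mm above the strap's mid-plane). With the hasp down it is at mould x = -101 mm, z = 47.5 mm above the table
- hasp_hinge (a point): middle of the hasp's hinge axis: mould x = 112 mm, y = 0, 43 mm above the table; the axis runs along the mould's y
- tray: flat grey tray 130 (x) x 200 (y) mm, plate 6 mm thick, fixed to the table, with two aluminium fences 12 mm thick whose tops are 28 mm above the table: the long one along its +x edge, the short one along its -y edge. Origin: centre of its underside
- corner (a point): inner corner of the tray's two fences, at the height of the plate's top (6 mm above the table): tray x = 53, y = -88 mm, axes as the tray's. The long fence's face is the plane x = 0 of this point, the short fence's face is y = 0; free plate reaches to x = -118, y = 188 mm
- dish: clear culture dish, 90 mm across, 16 mm high, origin under its centre; bystander
- dish2: another culture dish, the same; bystander
- flask: conical glass flask, 84 mm across the foot, 134 mm high, origin under its centre; bystander
- dropper: amber bottle, 40 mm across, 120 mm high, origin under its centre; bystander
- slides: cardboard box of slides 80 x 55 x 30 mm, origin under its centre; bystander
- jar: small glass jar, 56 mm across, 60 mm high, origin under its centre; bystander
- spatula: lab spatula 190 mm long lying on the table, origin under it; bystander
Not all that is in view belongs to the job. Several things have the shape of the tray; the one meant has the colours described above. What is shaped like the block2 but red is not meant.

How it is judged:
By the outcome, as a careful person would: the job done as asked, in the order asked, and still so for the second after the job is handed in, with the robot touching nothing.
Of block0, block1, block2 only 2 to 3 are there at a start; the rules pass over those that are not, and their reading is None.
At some moment in a run one of block0, block1, block2 may be knocked a few centimetres aside while the robot is not near it.
Once in a run the grip may slacken for a moment while it holds something.
It also fails if it takes over 200 s, if anything falls off the work surface, if the arm or the gripper's body presses on something with over 40 N, if the wrist force passes 120 N, or if a joint passes its speed limit or range.

ROBOT

A 6-joint arm with a two-finger parallel gripper is mounted at the origin on the work surface. World frame = base frame: x ahead of the robot, y to its left, z up, the work surface at z = 0. Lengths are in mm, angles in rad, forces in N, time in s.
With the tool pointing down it reaches from about 300 to 775 mm from the base axis. Payload 14.6 kg.
Tool frame: the origin (TCP) lies at the very end of the fingers, on their centre line; the grasp point (between the pads) lies 19 mm behind it; z points along the fingers, y is the line along which they close (so a half turn about z gives the same grasp; the last joint's range is limited). The gripper opens to 94 mm and grips with 3 to 60 N. Pads are 16 mm wide; open, the fingers measure 119 mm over their backs; the gripper's body (75 mm by 177 mm) begins 78 mm behind the grasp point.
Start: joints at [1.146, 0.3, 1.521, -0, 1.321, -0.067], TCP at [192.615, 515.159, 174.146] pointing down, gripper open.
Joint ranges: [-3.03, 3.03], [-0.79, 2.21], [0.23, 2.52], [-1.04, 4.18], [0, 3.07], [-2.55, 2.55]. Speed limits (rad/s): [2.22, 2.22, 2.57, 3.14, 3.14, 3.14].

INTERFACE

Orientations are given as [roll, pitch, yaw] about the fixed x, y, z axes, in that order (R = Rz(yaw) Ry(pitch) Rx(roll)).
In Python, from cell import manip gives the robot as it stands.
- The arm moves only by the tool servo_tool, never from a script. Its argument "rows" is a list of rows, each a list of 7 numbers: the turn, a rotation vector about the world's x, y, z in degrees, then the shift along the world's x, y, z in mm, then the closure, from 0 (fully open) to 1 (shut). In form: [[rx, ry, rz, dx, dy, dz, fingers], ...]. A call has 1 to 20 rows; each row shifts and turns the commanded pose from where the row before left it; what a row does not reach is not made up. A row lasts 1/8 s, in which the tool goes at most 62.5 mm and 10.7 degrees, less where a joint would pass 70% of its speed; a pose out of reach is approached as far as the arm can. A call with a gripper value outside its range is refused whole. The fingers move at their own pace and stop on an object; "grip_force" is the grip in N (left out, the last holds). Time passes only in rows, so rows that do not move let the fingers close. It gives the time, the measured TCP pose, the force, the opening and the grip force at its end, in the units of the state.
- manip.read_state(): the state, without advancing time (a new reading comes with each control period).
- manip.camera(name): name is "scene" or "side" or "wrist"; returns the picture (400x640x3 uint8, red, green, blue); there is no depth.
- manip.camera_info(name): a dict with "fx", "fy", "cx", "cy" (pixels), "position" and "rotation" of the camera in the world; the wrist camera has in their place "T_tool_cam" (4x4, takes a point from camera to tool coordinates, whose origin is the TCP and whose axes are the flange's). Camera axes: x right, y down, z forward; pixel columns grow to the right and rows downward; lengths in mm; the calibration is good to about 2 mm. A picture is of the moment at which its call begins: read the wrist's pose just before it. camera_info takes no time and is no camera call.
- manip.sign_off(): hands the job in; it is judged then, once.
The state is a dict: "clock": time; "joints": joint angles; "qd": joint speeds; "effort": joint torques, N m; "eef_pos": TCP position; "eef_rot": TCP orientation; "wrist_force": force on the tool from outside, world axes, zero at the start; "moment": the same for the moment, N m; "finger_gap": finger opening in mm; "finger_force": force on a finger pad.
Only numpy, scipy, OpenCV 4.12 (cv2) and the standard library are available. Lean on these libraries where they do the work, as an engineer would, in place of code of your own. Each camera call takes 0.05 s, during which the arm holds its last target. There are 200 camera calls.

## Working session

There is one attempt and no reset: what is moved stays moved. The work goes in short steps, Python scripts to look and compute and a tool call to move; the robot and the scene stay as the last step left them, time stands still between calls to the robot, and variables do not carry over. Pictures are saved under pics/ and viewed, at most 14 in all, crops included, and the job is handed in when it is done.

Besides the shell and the picture viewer there is one more tool, called as name([rows], argument=value, ...), one row to a line, values as JSON. servo_tool: Moves the arm, as the interface text tells. Its arguments: {"type":"object","properties":{"rows":{"type":"array","items":{"type":"array","items":{"type":"number"}}},"grip_force":{"type":"number"}},"required":["rows"]}

```bash
mkdir -p pics; ls
python3 - <<'E'
from cell import manip
import cv2
for n in("scene","side","wrist"):
    s=manip.read_state(); im=manip.camera(n); cv2.imwrite(f"pics/{n}0.png",im[:,:,::-1]); i=manip.camera_info(n); print(n,i)
print(s)
E
```

```text
pics
scene {'fx': 504.6158551940222, 'fy': 504.6158551940222, 'cx': 332.199075497538, 'cy': 207.09779999365696, 'position': array([1673.31106308,  -67.33564495,  786.95555122]), 'rotation': array([-2.13871284, -0.01060406,  1.49681826])}
side {'fx': 465.56202691834517, 'fy': 465.56202691834517, 'cx': 313.04169902667417, 'cy': 203.26226059989693, 'position': array([338.74491526, 775.44356718, 956.29188537]), 'rotation': array([-2.42258246,  0.00991073, -2.8757589 ])}
wrist {'fx': 320.51216203238954, 'fy': 320.51216203238954, 'cx': 324.6207433599081, 'cy': 198.07999166724684, 'T_tool_cam': array([[ 3.07153422e-04, -9.58805647e-01, -2.84062735e-01,
         8.43966477e+01],
       [ 9.99999901e-01,  3.86266615e-04, -2.22490362e-04,
         4.14808339e-01],
       [ 3.23048966e-04, -2.84062638e-01,  9.58805670e-01,
        -2.11143192e+02],
       [ 0.00000000e+00,  0.00000000e+00,  0.00000000e+00,
         1.00000000e+00]])}
{'clock': 0.1, 'joints': array([ 1.14640371e+00,  3.00376744e-01,  1.52148239e+00, -2.50599361e-05,
        1.32070964e+00, -6.65948630e-02]), 'qd': array([ 0.00053445, -0.00241125, -0.00148547,  0.00134289,  0.0006659 ,
       -0.00075565]), 'effort': array([ 3.21647960e-03, -5.32635355e+01, -3.53289199e+01,  7.10139703e-02,
        2.34016153e-02, -1.08331852e-05]), 'eef_pos': array([192.51904698, 514.93436033, 173.67985559]), 'eef_rot': array([-3.14061708e+00, -4.07361795e-05,  2.78380110e+00]), 'wrist_force': array([ 0.64009814,  0.01514404, -0.20216972]), 'moment': array([0.02774837, 0.01625741, 0.03249941]), 'finger_force': 0.0, 'finger_gap': 93.8796605958782}
```

View pics/scene0.png

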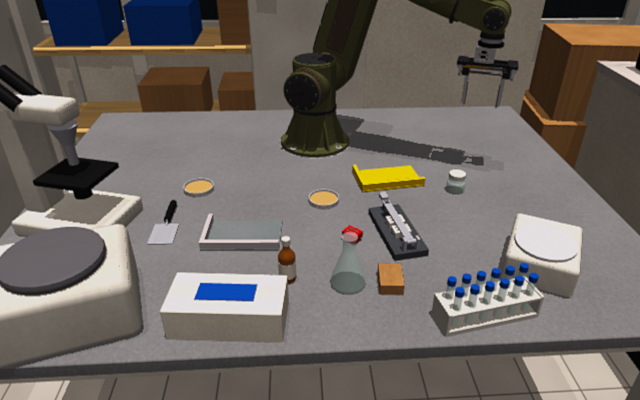

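View pics/side0.png

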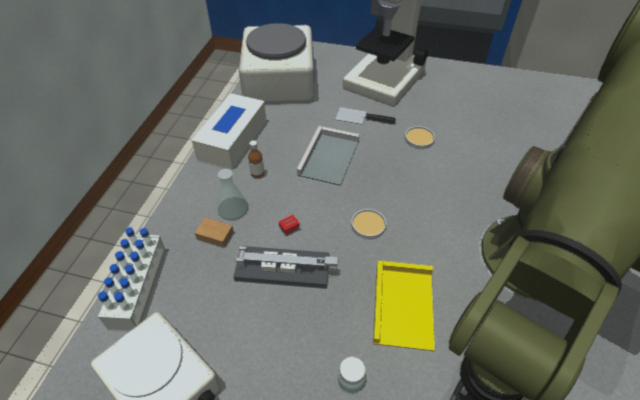

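```bash
cat > h.py <<'E'
import numpy as np, cv2
from scipy.spatial.transform import Rotation as R
from cell import manip
def cam(n,s=None):
    i=manip.camera_info(n); K=np.array([[i['fx'],0,i['cx']],[0,i['fy'],i['cy']],[0,0,1]])
    T=np.eye(4)
    if n=='wrist':
        s=s or manip.read_state()
        T[:3,:3]=R.from_euler('xyz',s['eef_rot']).as_matrix();T[:3,3]=s['eef_pos']; T=T@i['T_tool_cam']
    else: T[:3,:3]=R.from_euler('xyz',i['rotation']).as_matrix();T[:3,3]=i['position']
    return K,T
def proj(C,p):
    K,T=C; q=(np.atleast_2d(p)-T[:3,3])@T[:3,:3]@K.T; return q[:,:2]/q[:,2:]
def plane(C,uv,z):
    K,T=C; uv=np.atleast_2d(uv).astype(float); d=np.c_[uv,np.ones(len(uv))]@np.linalg.inv(K).T@T[:3,:3].T
    return T[:3,3]+d*((z-T[2,3])/d[:,2])[:,None]
def crop(im,x,y,w,h,k): return cv2.resize(im[y:y+h,x:x+w],None,fx=k,fy=k,interpolation=cv2.INTER_CUBIC)
def shot(n):
    s=manip.read_state(); return manip.camera(n)[:,:,::-1].copy(),cam(n,s),s
E
python3 - <<'E'
from h import *
print(proj(cam('scene'),[0,0,0]),proj(cam('side'),[0,0,0]))
a=cv2.imread('pics/side0.png');b=cv2.imread('pics/scene0.png')
top=np.hstack([crop(a,225,235,133,60,3),crop(b,355,180,133,60,3)][:1]+[crop(a,290,120,80,75,4)[:180*5//3]]) if 0 else None
c1=crop(a,225,235,133,75,3);c2=crop(b,355,185,133,75,3);c3=crop(a,285,115,133,75,3);c4=crop(b,185,200,133,75,3)
cv2.imwrite('pics/c1.png',np.vstack([np.hstack([c1,c2]),np.hstack([c3,c4])]))
print(plane(cam('side'),[(283,268),(330,155)],6),plane(cam('scene'),[(398,230),(242,232)],6))
E
```

```text
[[314.35083516 141.78340708]] [[531.70578798 256.03498617]]
[[ 581.99048774  194.69724302    6.        ]
 [ 567.70729209 -222.11629587    6.        ]] [[ 577.70104953  199.85388733    6.        ]
 [ 562.34215762 -217.49003804    6.        ]]
```

View pics/c1.png

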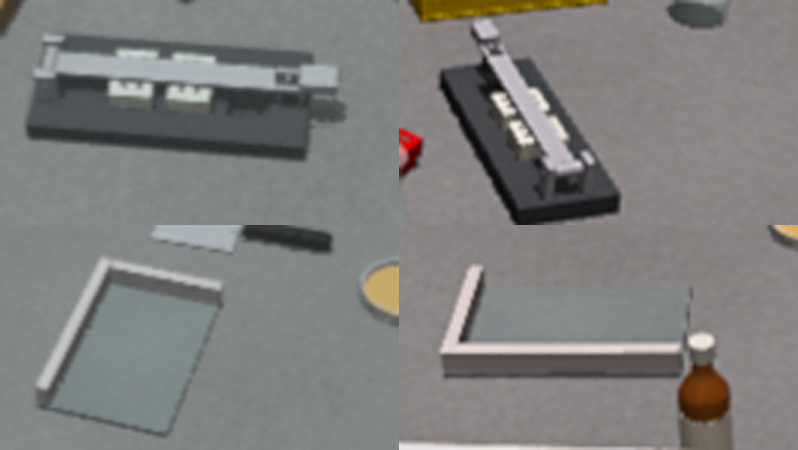

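Run:
```python
from h import *
S=cam('side');C=cam('scene')
f=lambda x,y:(225+x/3,235+y/3)
a=plane(S,[f(28,137),f(305,157)],0);print(a,np.degrees(np.arctan2(*(a[0]-a[1])[1::-1])))
g=lambda x,y:(285+x/3,115+(y-225)/3)
print('tray fence tops side',plane(S,[g(105,260),g(40,384),g(222,287)],28))
k=lambda x,y:(185+(x-399)/3,200+(y-225)/3)
print('scene',plane(C,[k(444,353),k(682,352),k(476,267)],28))
print('dropper',plane(C,[(288,280)],0),plane(S,[(257,174)],0),'flask',plane(C,[(348,283)],0),plane(S,[(233,210)],0))
```

```text
[[ 6.85050847e+02  2.55037486e+02  0.00000000e+00]
 [ 4.67582530e+02  2.16114369e+02 -1.13686838e-13]] 10.147518763815743
tray fence tops side [[ 623.04223538 -315.66195751   28.        ]
 [ 636.45210058 -123.95360488   28.        ]
 [ 497.89670417 -304.36811572   28.        ]]
scene [[ 633.8677343  -314.5169992    28.        ]
 [ 644.30160168 -116.37670517   28.        ]
 [ 503.45178534 -304.66922641   28.        ]]
dropper [[ 7.56953359e+02 -9.56946455e+01 -1.13686838e-13]] [[754.22214568 -97.09523514   0.        ]] flask [[776.31960892  44.70901075   0.        ]] [[7.70617435e+02 4.85867715e+01 1.13686838e-13]]
```

servo_tool([
  [0, 0, 3, 33, -33, 6, 0],
  [0, 0, 3, 33, -33, 6, 0],
  [0, 0, 3, 33, -33, 6, 0],
  [0, 0, 3, 33, -33, 6, 0],
  [0, 0, 3, 33, -33, 6, 0],
  [0, 0, 3, 33, -33, 6, 0],
  [0, 0, 3, 33, -33, 6, 0],
  [0, 0, 3, 33, -33, 6, 0],
  [0, 0, 3, 33, -33, 6, 0],
  [0, 0, 3, 33, -33, 6, 0],
  [0, 0, 0, 0, 0, 0, 0],
])

```text
clock: 1.52
eef_pos: [524.0, 183.1, 233.8]
eef_rot: [-3.141, -0.0, -2.979]
wrist_force: [-0.4, 0.2, 0.7]
finger_gap: 94.0
finger_force: 0.0
```

Run:
```python
from h import *
im,C,s=shot('wrist');cv2.imwrite('pics/w1.png',im);print(s['eef_pos'],s['eef_rot'],s['joints'],C[1])
```

```text
[524.00186041 183.10778869 233.79199109] [-3.14133673e+00 -4.39811335e-04 -2.97852992e+00] [ 2.70304775e-01  2.73473433e-01  1.41671322e+00 -2.08854992e-04
  1.45187068e+00 -1.46352952e+00] [[-1.62643935e-01  9.46178324e-01  2.79809811e-01  4.41014141e+02]
 [ 9.86684753e-01  1.56077652e-01  4.57489328e-02  1.70490252e+02]
 [-3.85409716e-04  2.83524861e-01 -9.58964809e-01  4.44970879e+02]
 [ 0.00000000e+00  0.00000000e+00  0.00000000e+00  1.00000000e+00]]
```

View pics/w1.png

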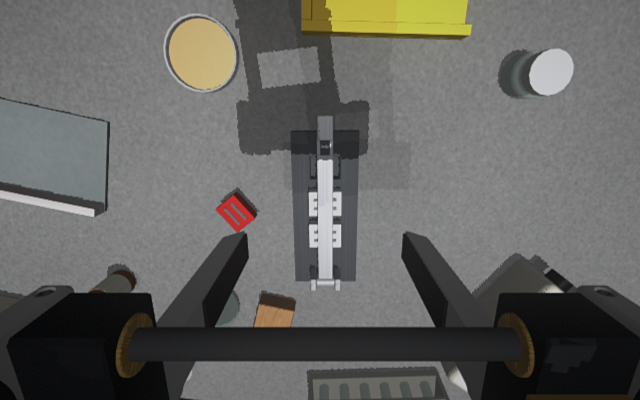

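Run:
```python
from h import *
im=cv2.imread('pics/w1.png');c=crop(im,270,105,110,195,3);c=cv2.convertScaleAbs(c,alpha=1.8,beta=20)
cv2.imwrite('pics/c2.png',c)
```

```text
(no output)
```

View pics/c2.png

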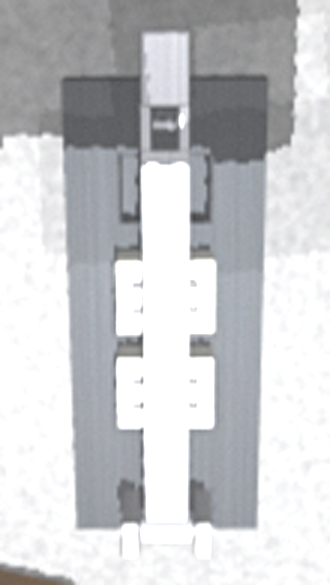

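Run:
```python
from h import *
s=dict(eef_pos=np.array([524.00186,183.10779,233.79199]),eef_rot=np.array([-3.14133673,-4.398e-4,-2.97852992]))
C=cam('wrist',s);f=lambda p:np.array(p)/3+[270,105]-[.33,.33]
m=plane(C,f([(62,77),(267,77),(77,527),(257,527)]),20);print(m)
a=(m[0]+m[1])/2;b=(m[2]+m[3])/2;d=(b-a);L=np.linalg.norm(d);d/=L;print(L,np.degrees(np.arctan2(d[1],d[0])))
n=np.array([-d[1],d[0],0]);mid=(a+b)/2;o=mid-16*d
print('origin',o,'grip',o-101*d,'hinge',o+112*d, 'c0',o,'c46',o+46*d)
g=plane(C,f([(142,31),(190,31),(190,104),(142,104)]),54.5);print('grip meas',g.mean(0),g)
b=plane(C,f([(165,297),(165,392)]),38);print('blocks',b)
```

```text
[[481.56686194 131.79014724  20.        ]
 [467.10119871 219.52984989  20.        ]
 [698.77777761 168.40654557  20.        ]
 [684.15676705 256.97825284  20.        ]]
220.268571253553 9.678753719637234
origin [567.12839725 191.48621725  20.        ] grip [467.56604335 174.50570822  20.        ] hinge [677.53417582 210.31608866  20.        ] c0 [567.12839725 191.48621725  20.        ] c46 [612.47362773 199.21991444  20.        ]
grip meas [468.02274879 175.25211764  54.5       ] [[455.54690544 163.62355427  54.5       ]
 [452.47600897 182.25173366  54.5       ]
 [480.46563189 187.07895752  54.5       ]
 [483.60244885 168.05422509  54.5       ]]
blocks [[567.40581067 191.23198099  38.        ]
 [612.31388895 198.63658471  38.        ]]
```

servo_tool([
  [0, 0, 0.3, -28, -4, -20, 0],
  [0, 0, 0, -28, -4, -40, 0],
  [0, 0, 0, 0, 0, -45, 0.4],
  [0, 0, 0, 0, 0, -45, 0.6],
  [0, 0, 0, 0, 0, -30, 0.6],
  [0, 0, 0, 0, 0, -22, 0.6],
  [0, 0, 0, 0, 0, 0, 0.6],
  [0, 0, 0, 0, 0, 0, 0.65],
], grip_force=25)

```text
clock: 2.58
eef_pos: [466.7, 177.7, 33.1]
eef_rot: [3.141, 0.001, -2.97]
wrist_force: [-0.3, -0.1, 0.2]
finger_gap: 37.8
finger_force: 0.0
```

Run:
```python
from h import *
a=np.radians(9.68);ux=np.array([np.cos(a),np.sin(a)])
def p(t):
    return np.r_[(112-213*np.cos(t)+4.5*np.sin(t))*ux, 43+213*np.sin(t)+4.5*np.cos(t)]
ts=np.radians([0,1.5,5,10,15,20,25,30,36,42,48,54,60,66,72,78,84,90,96,102,107])
P=np.array([p(t) for t in ts]);print(np.round(np.diff(P,axis=0),1).tolist())
print(P[-1]-P[-4]+0, P[[0,17,20]])
```

```text
[[0.2, 0.0, 5.6], [1.0, 0.2, 13.0], [2.8, 0.5, 18.4], [4.3, 0.7, 18.1], [5.9, 1.0, 17.6], [7.4, 1.3, 17.0], [8.8, 1.5, 16.3], [12.4, 2.1, 18.4], [14.2, 2.4, 17.0], [15.9, 2.7, 15.4], [17.4, 3.0, 13.7], [18.7, 3.2, 11.7], [19.8, 3.4, 9.7], [20.7, 3.5, 7.6], [21.3, 3.6, 5.3], [21.8, 3.7, 3.0], [22.0, 3.7, 0.7], [21.9, 3.7, -1.6], [21.6, 3.7, -4.0], [17.6, 3.0, -5.0]]
[ 61.19468403  10.43821511 -10.62275965] [[-99.56198452 -16.98267468  47.5       ]
 [114.84129897  19.58892674 256.        ]
 [176.035983    30.02714185 245.37724035]]
```

servo_tool([
  [0, 0, 0, 0, 0, 0, 0.65],
  [0, 0, 0, 0, 0, 0, 0.65],
])

```text
clock: 2.82
eef_pos: [466.9, 177.3, 32.8]
eef_rot: [3.141, 0.001, -2.971]
wrist_force: [0.6, -0.2, -0.7]
finger_gap: 32.7
finger_force: 0.0
```

servo_tool([
  [0, 0, 0, 0.5, -2, 0, 0.65],
  [0, 0, 0, 0, 0, 0, 0.7],
  [0, 0, 0, 0, 0, 0, 0.85],
  [0, 0, 0, 0, 0, 0, 0.9],
  [0, 0, 0, 0, 0, 0, 0.9],
])

```text
clock: 3.45
eef_pos: [467.1, 175.2, 32.1]
eef_rot: [-3.142, -0.0, -2.971]
wrist_force: [0.2, 0.7, 0.3]
finger_gap: 9.4
finger_force: 0.0
```

Run:
```python
from h import *
im,C,s=shot('wrist');im2,C2,_=shot('side')
cv2.imwrite('pics/c3.png',np.hstack([cv2.convertScaleAbs(crop(im,220,100,200,200,2),alpha=1.5,beta=20),crop(im2,230,200,130,130,400/130)]))
print(s['eef_pos'],s['finger_gap'],s['finger_force'],proj(C2,s['eef_pos']))
```

```text
[467.09852668 175.16277073  32.11994129] 9.382644738596387 0.0 [[331.26685686 265.65303863]]
```

View pics/c3.png

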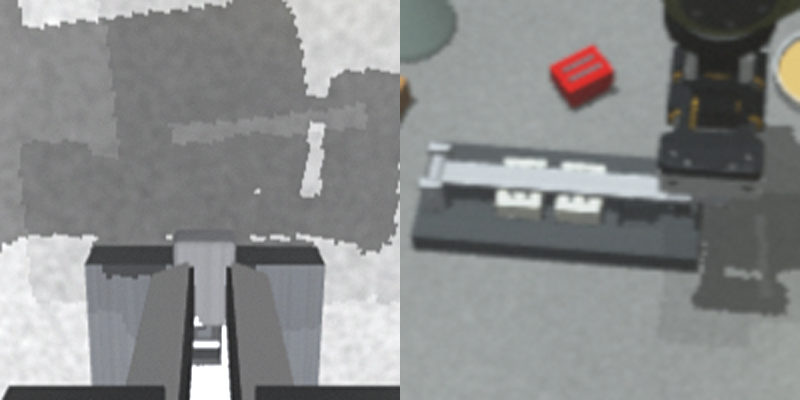

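Run:
```python
from h import *
C=cam('wrist');S=cam('side')
a=np.radians(9.68);ux=np.array([np.cos(a),np.sin(a),0]);uy=np.array([-ux[1],ux[0],0]);o=np.array([567.1,191.5,0])
for z in(20,30,40.5,54.5):
  P=[o+x*ux+y*uy+[0,0,z] for x in(-116,-94,-86) for y in(-10,10)]
  print(z,np.round((proj(C,P)-[220,100])*2).tolist())
t=np.array([467.1,175.2,32.1])
print('tips',np.round((proj(C,[t+dx*ux+y*uy for dx in(-8,8) for y in (-4.7,4.7)])-[220,100])*2))
P=[o+x*ux+y*uy+[0,0,54.5] for x in(-116,-86) for y in(-10,10)];print(proj(S,P))
```

```text
20 [[177.0, 205.0], [232.0, 205.0], [178.0, 261.0], [231.0, 261.0], [178.0, 280.0], [231.0, 280.0]]
30 [[176.0, 213.0], [233.0, 213.0], [177.0, 271.0], [232.0, 271.0], [177.0, 292.0], [232.0, 292.0]]
40.5 [[174.0, 223.0], [234.0, 223.0], [175.0, 283.0], [233.0, 284.0], [175.0, 305.0], [233.0, 305.0]]
54.5 [[172.0, 237.0], [236.0, 237.0], [173.0, 301.0], [235.0, 301.0], [173.0, 324.0], [235.0, 324.0]]
tips [[193. 233.]
 [220. 233.]
 [193. 275.]
 [220. 275.]]
[[338.04763549 256.94973583]
 [337.51436447 264.09728758]
 [325.24657297 255.99524663]
 [324.55869043 263.11702808]]
```

Run:
```python
from h import *
im,C,s=shot('wrist');im2,C2,_=shot('scene')
cv2.imwrite('pics/c4.png',np.hstack([cv2.convertScaleAbs(crop(im,270,200,100,150,4),alpha=1.5,beta=20),crop(im2,350,160,66,100,6)]))
```

```text
(no output)
```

View pics/c4.png

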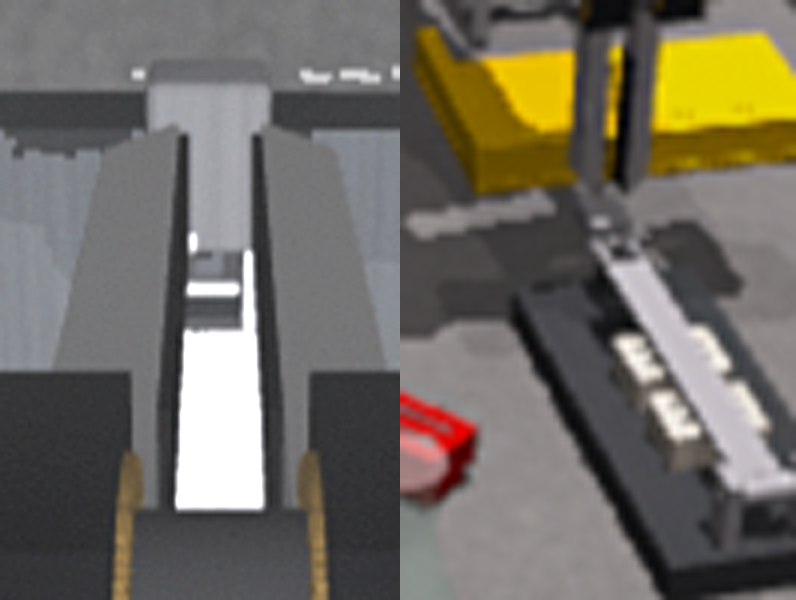

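Run:
```python
from h import *
s=manip.read_state();C=cam('scene');print(s['eef_pos'],s['joints'])
for z in (32,54.5,70,80,90): print(z,proj(C,[467.1,175.2,z]),proj(cam('side'),[467.1,175.2,z]),proj(cam('wrist'),[467.1,175.2,z]))
```

```text
[467.10289142 175.17649459  32.14847015] [ 2.85357363e-01  3.59903477e-01  1.80428160e+00  1.16292801e-05
  9.77408585e-01 -1.45650577e+00]
32 [[383.04535727 200.46183722]] [[331.26150465 265.69406575]] [[323.27624082 227.19055746]]
54.5 [[383.56200461 193.68428444]] [[331.45064326 260.29444673]] [[323.13055431 240.25048491]]
70 [[383.92305554 188.94789747]] [[331.58441953 256.47533821]] [[323.01094794 250.97248324]]
80 [[384.15825691 185.86244711]] [[331.67228497 253.96691381]] [[322.92332557 258.82730616]]
90 [[384.39525913 182.75337265]] [[331.76140344 251.42271733]] [[322.82586755 267.56383692]]
```

servo_tool([
  [0, 0, 0, 0, 0, 5, 0.9],
  [0, 0, 0, 0, 0, 5, 0.9],
  [0, 0, 0, 0, 0, 0, 0.9],
])

```text
clock: 4.03
eef_pos: [467.4, 175.3, 42.7]
eef_rot: [3.141, 0.001, -2.971]
wrist_force: [-0.5, 0.3, -0.1]
finger_gap: 9.2
finger_force: 0.0
```

Run:
```python
from h import *
im,C,s=shot('wrist');im2,C2,_=shot('scene')
print(s['eef_pos'],s['finger_gap'],s['finger_force'],s['wrist_force'],proj(C,s['eef_pos']),proj(C2,s['eef_pos']))
cv2.imwrite('pics/c5.png',np.hstack([cv2.convertScaleAbs(crop(im,270,200,100,150,4),alpha=1.5,beta=20),crop(im2,350,160,66,100,6)]))
```

```text
[467.39630449 175.25201019  42.70955949] 9.154635922462333 0.0 [-0.50956803  0.31269129 -0.14016405] [[323.24177656 227.26639253]] [[383.32497733 197.30405199]]
```

View pics/c5.png

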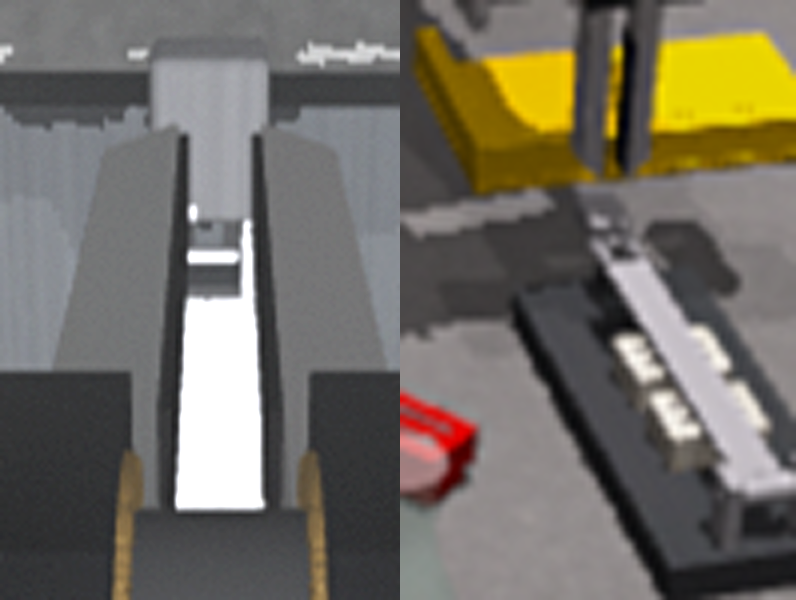

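servo_tool([
  [0, 0, 0, 0, 0, -6, 0.9],
  [0, 0, 0, 0, 0, -6, 0.9],
  [0, 0, 0, 0, 0, -1, 0.9],
  [0, 0, 0, 0, 0, 0, 0.9],
])

```text
clock: 4.62
eef_pos: [467.1, 175.2, 29.0]
eef_rot: [-3.142, -0.0, -2.971]
wrist_force: [0.4, -0.2, -0.4]
finger_gap: 9.1
finger_force: 0.0
```

servo_tool([
  [0, 0, 0, 0, 0, -2, 0.9],
  [0, 0, 0, 0, 0, 0, 0.9],
])

```text
clock: 4.88
eef_pos: [467.1, 175.1, 27.1]
eef_rot: [-3.142, -0.0, -2.971]
wrist_force: [0.7, 1.0, 0.4]
finger_gap: 9.7
finger_force: 0.0
```

servo_tool([
  [0, 0, 0, 0, 0, -2, 0.9],
  [0, 0, 0, 0, 0, 0, 0.9],
])

```text
clock: 5.12
eef_pos: [467.0, 175.2, 25.0]
eef_rot: [-3.142, -0.0, -2.971]
wrist_force: [0.1, 0.5, 0.8]
finger_gap: 9.3
finger_force: 0.0
```

servo_tool([
  [0, 0, 0, 0, 0, -1.5, 0.9],
  [0, 0, 0, 0, 0, 0, 0.9],
])

```text
clock: 5.38
eef_pos: [467.1, 175.1, 23.6]
eef_rot: [-3.142, -0.0, -2.971]
wrist_force: [0.5, 0.3, -0.1]
finger_gap: 9.8
finger_force: 0.0
```

servo_tool([
  [0, 0, 0, 0, 0, -1.5, 0.9],
  [0, 0, 0, 0, 0, 0, 0.9],
])

```text
clock: 5.62
eef_pos: [467.3, 175.2, 23.1]
eef_rot: [3.142, 0.0, -2.971]
wrist_force: [-6.0, -1.7, 14.6]
finger_gap: 9.6
finger_force: 7.1
```

servo_tool([
  [0, 0, 0, 0, 0, -1.5, 0.9],
  [0, 0, 0, 0, 0, 0, 0.9],
])

```text
clock: 5.88
eef_pos: [467.4, 175.3, 22.7]
eef_rot: [3.142, 0.001, -2.97]
wrist_force: [-11.3, -4.2, 30.0]
finger_gap: 9.1
finger_force: 14.9
```

servo_tool([
  [0, 0, 0, 0, 0, 10, 0.9],
  [0, 0, 0, 0, 0, 8, 0.6],
  [0, 0, 0, 0, 0, 0, 0.6],
  [0, 0, 0, 0, 0, 0, 0.6],
  [0, 0, 0, 0, 0, 0, 0.6],
  [0, 0, 0, 0, 0, 0, 0.6],
  [0, 0, 0, 0, 0, -15, 0.6],
  [0, 0, 0, 0, 0, -15, 0.6],
  [0, 0, 0, 0, 0, -4, 0.6],
  [0, 0, 0, 0, 0, 0, 0.85],
  [0, 0, 0, 0, 0, 0, 0.9],
  [0, 0, 0, 0, 0, 0, 0.9],
  [0, 0, 0, 0, 0, 0, 0.9],
], grip_force=25)

```text
clock: 7.5
eef_pos: [467.5, 173.6, 4.9]
eef_rot: [-3.139, 0.0, -2.971]
wrist_force: [3.2, -13.5, -1.6]
finger_gap: 19.6
finger_force: 25.0
```

servo_tool([
  [0, 0, 0, 0, -2, 0, 0.9],
  [0, 0, 0, 0.2, 0, 5.6, 0.9],
  [0, 0, 0, 1, 0.2, 13, 0.9],
  [0, 0, 0, 2.8, 0.5, 18.4, 0.9],
  [0, 0, 0, 4.3, 0.7, 18.1, 0.9],
  [0, 0, 0, 5.9, 1.0, 17.6, 0.9],
  [0, 0, 0, 0, 0, 0, 0.9],
])

```text
clock: 8.38
eef_pos: [481.4, 175.7, 78.6]
eef_rot: [3.141, 0.001, -2.97]
wrist_force: [-2.6, 0.9, 0.9]
finger_gap: 20.1
finger_force: 25.0
```

servo_tool([
  [0, 0, 0, 7.4, 1.3, 17, 0.9],
  [0, 0, 0, 8.8, 1.5, 16.3, 0.9],
  [0, 0, 0, 12.4, 2.1, 18.4, 0.9],
  [0, 0, 0, 14.2, 2.4, 17, 0.9],
  [0, 0, 0, 15.9, 2.7, 15.4, 0.9],
  [0, 0, 0, 17.4, 3, 13.7, 0.9],
  [0, 0, 0, 18.7, 3.2, 11.7, 0.9],
  [0, 0, 0, 19.8, 3.4, 9.7, 0.9],
  [0, 0, 0, 0, 0, 0, 0.9],
])

```text
clock: 9.5
eef_pos: [596.2, 195.1, 196.4]
eef_rot: [-3.141, -0.0, -2.971]
wrist_force: [-1.7, -0.3, 4.4]
finger_gap: 19.6
finger_force: 25.0
```

servo_tool([
  [0, 0, 0, 20.7, 3.5, 7.6, 0.9],
  [0, 0, 0, 21.3, 3.6, 5.3, 0.9],
  [0, 0, 0, 21.8, 3.7, 3, 0.9],
  [0, 0, 0, 22, 3.7, 0.7, 0.9],
  [0, 0, 0, 21.9, 3.7, -1.6, 0.9],
  [0, 0, 0, 0, 0, 0, 0.9],
])

```text
clock: 10.25
eef_pos: [704.6, 213.5, 212.1]
eef_rot: [3.141, 0.003, -2.971]
wrist_force: [1.6, 0.1, 8.3]
finger_gap: 19.4
finger_force: 25.0
```

servo_tool([
  [0, 0, 0, 21.6, 3.7, -4, 0.9],
  [0, 0, 0, 14, 2.4, -4, 0.9],
  [0, 0, 0, 0, 0, 0, 0.9],
  [0, 0, 0, 0, 0, 0, 0.9],
])

```text
clock: 10.75
eef_pos: [739.8, 219.5, 204.9]
eef_rot: [-3.142, 0.004, -2.971]
wrist_force: [3.0, -0.5, 9.8]
finger_gap: 19.5
finger_force: 25.0
```

servo_tool([
  [0, 0, 0, 0, 0, 0, 0.55],
  [0, 0, 0, 0, 0, 0, 0.5],
  [0, 0, 0, 0, 0, 0, 0.5],
  [0, 0, 0, -40, -7, 5, 0.5],
  [0, 0, 0, -45, -8, 10, 0.4],
  [0, 0, 0, -45, -8, 10, 0.3],
  [0, 0, 0, -45, -8, 5, 0.3],
  [0, 0, 0, -40, -6, 0, 0.3],
  [0, 0, 0, 0, 0, 0, 0.3],
  [0, 0, 0, 0, 0, 0, 0.3],
])

```text
clock: 12.0
eef_pos: [524.7, 182.5, 233.7]
eef_rot: [3.142, 0.001, -2.971]
wrist_force: [0.5, 0.2, 0.7]
finger_gap: 66.4
finger_force: 0.0
```

```bash
cat > blk.py <<'E'
from h import *
def blocks(z,n='wrist',roi=None,k=1):
    im,C,s=shot(n);cv2.imwrite('pics/last.png',im);hsv=cv2.cvtColor(im,cv2.COLOR_BGR2HSV)
    m=((hsv[:,:,1]<40)&(hsv[:,:,2]>165)).astype(np.uint8)
    m=cv2.morphologyEx(m,cv2.MORPH_CLOSE,np.ones((5,5),np.uint8))
    for c in cv2.findContours(m,0,1)[0]:
        w=plane(C,c[:,0,:],z)[:,:2].astype(np.float32);r=cv2.minAreaRect(w)
        if 20<min(r[1]) and max(r[1])<100: print(np.round(r[0],1),np.round(r[1],1),round(r[2],1),cv2.boundingRect(c))
    return im,C,s
if __name__=='__main__':
    import sys;im,C,s=blocks(float(sys.argv[1]));print(s['eef_pos'],s['eef_rot'])
E
python3 blk.py 38
```

```text
[665.4 558.1] [71.6 32.1] 58.3 (537, 288, 35, 39)
[612.8 198.6] [32.6 42.9] 9.8 (309, 224, 32, 23)
[568.1 191.5] [32.1 42.9] 9.8 (309, 192, 33, 24)
[362.2 429.4] [50.3 50.8] 59.7 (530, 50, 45, 47)
[411.5  15.7] [84.  81.1] 58.7 (164, 12, 73, 79)
[524.73669536 182.54674806 233.71640531] [ 3.14156341e+00  6.03064243e-04 -2.97054177e+00]
```

servo_tool([
  [0, 0, -9.3, 5, -37, -2, 0.3],
  [0, 0, -9.3, 5, -37, -2, 0.3],
  [0, 0, -9.3, 5, -37, -2, 0.3],
  [0, 0, -9.3, 5, -37, -2, 0.3],
  [0, 0, -9.3, 5, -37, -2, 0.3],
  [0, 0, -9.3, 5, -37, -2, 0.3],
  [0, 0, -9.3, 5, -37, -2, 0.3],
  [0, 0, -9.3, 5, -37, -2, 0.3],
  [0, 0, -9.3, 5, -37, -2, 0.3],
  [0, 0, -9.3, 5, -37, -2, 0.3],
  [0, 0, -9.3, 5, -37, -2, 0.3],
  [0, 0, 0, 0, 0, 0, 0.3],
  [0, 0, 0, 0, 0, 0, 0.3],
])

```text
clock: 13.68
eef_pos: [579.5, -224.2, 211.0]
eef_rot: [-3.141, -0.0, 1.529]
wrist_force: [-0.6, 0.6, -1.1]
finger_gap: 65.9
finger_force: 0.0
```

Run:
```python
from h import *
im,C,s=shot('wrist');cv2.imwrite('pics/w2.png',im);print(s['eef_pos'],s['eef_rot'],s['joints'])
np.save('C2.npy',C[1])
```

```text
[ 579.47259403 -224.22652015  210.96746488] [-3.14088044e+00 -4.78915109e-04  1.52905789e+00] [-4.28229518e-01  4.40007482e-01  1.24604567e+00  1.76278532e-04
  1.45637971e+00 -3.86511445e-01]
```

View pics/w2.png

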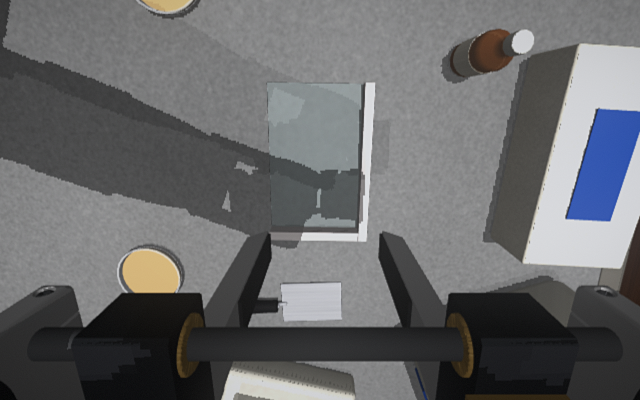

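Run:
```python
from h import *
im=cv2.imread('pics/w2.png');g=cv2.cvtColor(im,cv2.COLOR_BGR2GRAY).astype(float)
K=cam('side')[0];i=manip.camera_info('wrist');K=np.array([[i['fx'],0,i['cx']],[0,i['fy'],i['cy']],[0,0,1]]);C=(K,np.load('C2.npy'))
print(g[100,352:382].astype(int),g[150,352:382].astype(int),g[200,348:378].astype(int));print(g[224:248,290].astype(int),g[224:248,330].astype(int),g[224:248,345].astype(int))
for r in(95,115,135,155,175,195,215):
    b=np.where(g[r,345:385]>185)[0]+345; print(r,b.min(),b.max(),end=' | ')
for c in(305,315,325,335,345,352):
    b=np.where(g[222:250,c]>170)[0]+222; print(c,b.min() if len(b) else 0,b.max() if len(b) else 0,end=' | ')
```

```text
[147 147 155 155 156 155 153 154 155  99  70  60  90 217 223 219 218 218
 219 219 221 222 172 140 138 139 139 139 142 141] [141 144 143 144 146 146  90  74  62  69 166 221 221 221 221 221 221 222
 224 188 136 130 131 129 132 137 138 137 135 133] [ 88  89  90  89  88  88  89  89  90  78  64  66 125 130 135 218 225 221
 221 223 220 166 150 149 144 142 142 144 146 147]
[ 81  71  73  73  72  73  72  72 102 133 130 131 130 132 132 127 106  84
  88  88  86  84  83  84] [146 140 122  94  80  82  80  81 143 208 225 222 221 220 223 223 197 145
 143 143 144 146 146 149] [145 140 129 103  80  77  74  76 107 184 226 222 220 221 221 222 208 167
 142 143 146 149 148 145]
95 365 374 | 115 364 373 | 135 363 371 | 155 362 370 | 175 365 369 | 195 365 368 | 215 363 367 | 305 233 240 | 315 233 240 | 325 233 240 | 335 233 240 | 345 233 240 | 352 233 241 |
```

Run:
```python
from h import *
i=manip.camera_info('wrist');K=np.array([[i['fx'],0,i['cx']],[0,i['fy'],i['cy']],[0,0,1]]);C=(K,np.load('C2.npy'))
l=plane(C,[(364.3,100),(361.85,150),(359.58,200)],28)[:,:2];s=plane(C,[(290,232),(330,232.16),(345,232.57)],28)[:,:2]
print(l,s)
d=l[0]-l[2];al=np.degrees(np.arctan2(d[1],d[0]))-90;e=s[2]-s[0];print('yaw long',al,'short',np.degrees(np.arctan2(e[1],e[0])))
a=np.radians(al);ux=np.array([np.cos(a),np.sin(a)]);uy=np.array([-ux[1],ux[0]])
c=ux*(l.mean(0)@ux)+uy*(s.mean(0)@uy);print('corner',c)
f=lambda q:np.round(c+q[0]*ux+q[1]*uy,1)
print('final b1',f((-22,17)),'b2',f((-22,51)))
o=plane(C,[(375.5,100),(372,150)],28);print(o)
```

```text
[[ 628.41901722 -138.82448142]
 [ 625.04486172 -197.44325066]
 [ 621.58922391 -261.50068701]] [[ 529.0708906  -302.01082926]
 [ 581.98882072 -304.4086677 ]
 [ 601.82150603 -305.80715125]]
yaw long -3.1865574961884136 short -2.987137856239097
corner [ 619.03305285 -306.75191392]
final b1 [ 598.  -288.6] b2 [ 599.9 -254.6]
[[ 641.57471005 -139.36997961   28.        ]
 [ 637.49502738 -197.95745009   28.        ]]
```

servo_tool([
  [0, 0, 9.3, 3, 38.4, 0, 0.3],
  [0, 0, 9.3, 3, 38.4, 0, 0.3],
  [0, 0, 9.3, 3, 38.4, 0, 0.3],
  [0, 0, 9.3, 3, 38.4, 0, 0.3],
  [0, 0, 9.3, 3, 38.4, 0, 0.3],
  [0, 0, 9.3, 3, 38.4, 0, 0.3],
  [0, 0, 9.3, 3, 38.4, 0, 0.3],
  [0, 0, 9.3, 3, 38.4, 0, 0.3],
  [0, 0, 9.3, 3, 38.4, 0, 0.3],
  [0, 0, 9.3, 3, 38.4, 0, 0.3],
  [0, 0, 9.3, 3, 38.4, 0, 0.3],
  [0, 0, 0, 0, 0, -40, 0.3],
  [0, 0, 0, 0, 0, -50, 0.3],
  [0, 0, 0, 0, 0, -50, 0.3],
  [0, 0, 0, 0, 0, -30, 0.3],
  [0, 0, 0, 0, 0, 0, 0.3],
  [0, 0, 0, 0, 0, 0, 0.3],
])

```text
clock: 15.85
eef_pos: [612.9, 198.6, 43.4]
eef_rot: [3.141, 0.002, -2.969]
wrist_force: [-0.1, -0.2, 0.1]
finger_gap: 65.4
finger_force: 0.0
```

servo_tool([
  [0, 0, 0, 0, 0, -25, 0.3],
  [0, 0, 0, 0, 0, -15, 0.3],
  [0, 0, 0, 0, 0, -8, 0.3],
  [0, 0, 0, 0, 0, 0, 0.3],
])

```text
clock: 16.35
eef_pos: [612.3, 197.9, -6.3]
eef_rot: [3.142, -0.0, -2.97]
wrist_force: [-0.1, 0.3, -0.1]
finger_gap: 65.9
finger_force: 0.0
```

servo_tool([
  [0, 0, 0, 0, 0, 0, 0.5],
  [0, 0, 0, 0, 0, 0, 0.7],
  [0, 0, 0, 0, 0, 0, 0.7],
  [0, 0, 0, 0, 0, 0, 0.7],
], grip_force=25)

```text
clock: 16.85
eef_pos: [612.4, 197.9, -6.0]
eef_rot: [3.142, 0.001, -2.971]
wrist_force: [-0.6, -0.7, 4.4]
finger_gap: 43.8
finger_force: 25.0
```

servo_tool([
  [0, 0, 0, 0, 0, 3, 0.7],
  [0, 0, 0, 0, 0, 4, 0.7],
  [0, 0, 0, 0, 0, 8, 0.7],
  [0, 0, 0, 0, 0, 20, 0.7],
  [0, 0, 0, 0, 0, 40, 0.7],
  [0, 0, 0, 0, 0, 40, 0.7],
  [0, 0, 0, 0, 0, 40, 0.7],
  [0, 0, 0, 0, 0, 0, 0.7],
])

```text
clock: 17.85
eef_pos: [613.6, 198.3, 153.5]
eef_rot: [3.141, 0.007, -2.971]
wrist_force: [0.7, -0.4, -0.6]
finger_gap: 43.9
finger_force: 25.0
```

servo_tool([
  [0, 0, -8.6, -3.5, -39.8, 0, 0.7],
  [0, 0, -8.6, -3.5, -39.8, 0, 0.7],
  [0, 0, -8.6, -3.5, -39.8, 0, 0.7],
  [0, 0, -8.6, -3.5, -39.8, 0, 0.7],
  [0, 0, -8.6, -3.5, -39.8, 0, 0.7],
  [0, 0, -8.6, -3.5, -39.8, 0, 0.7],
  [0, 0, -8.6, -3.5, -39.8, 0, 0.7],
  [0, 0, -8.6, -3.5, -39.8, 0, 0.7],
  [0, 0, -8.6, -3.5, -39.8, 0, 0.7],
  [0, 0, -8.6, -3.5, -39.8, 0, 0.7],
  [0, 0, -8.6, -3.5, -39.8, 0, 0.7],
  [0, 0, -8.6, -3.5, -39.8, 0, 0.7],
  [0, 0, 0, 0, 0, -40, 0.7],
  [0, 0, 0, 0, 0, -40, 0.7],
  [0, 0, 0, 0, 0, -40, 0.7],
  [0, 0, 0, 0, 0, 0, 0.7],
  [0, 0, 0, 0, 0, 0, 0.7],
])

```text
clock: 19.98
eef_pos: [570.9, -280.1, 30.3]
eef_rot: [3.14, 0.001, 1.511]
wrist_force: [0.4, 0.2, -0.4]
finger_gap: 43.7
finger_force: 25.0
```

servo_tool([
  [0, 0, 0.3, 0, 0, -20, 0.7],
  [0, 0, 0, 0, 0, -12, 0.7],
  [0, 0, 0, 0, 0, -4, 0.7],
  [0, 0, 0, 0, 0, 0, 0.7],
  [0, 0, 0, 0, 0, 0, 0.7],
])

```text
clock: 20.6
eef_pos: [570.5, -279.9, -7.0]
eef_rot: [3.141, 0.0, 1.517]
wrist_force: [0.3, -0.9, 0.1]
finger_gap: 43.7
finger_force: 25.0
```

servo_tool([
  [0, 0, 0, 0, 0, -2, 0.7],
  [0, 0, 0, 0, 0, 0, 0.7],
])

```text
clock: 20.85
eef_pos: [570.5, -279.9, -8.9]
eef_rot: [3.141, 0.0, 1.517]
wrist_force: [-0.8, 0.2, 3.7]
finger_gap: 43.7
finger_force: 25.0
```

servo_tool([
  [0, 0, 0, 0, 0, 0, 0.45],
  [0, 0, 0, 0, 0, 0, 0.45],
  [0, 0, 0, 0, 0, 8, 0.45],
  [0, 0, 0, 0, 0, 0, 0.45],
  [0, 0, 0, 0, 0, 0, 0.6],
  [0, 0, 0, 0, 0, 0, 0.7],
  [0, 0, 0, 0, 0, 0, 0.7],
], grip_force=15)

```text
clock: 21.72
eef_pos: [570.3, -279.8, -1.4]
eef_rot: [3.142, 0.0, 1.517]
wrist_force: [-0.0, 1.0, 1.2]
finger_gap: 43.2
finger_force: 15.0
```

servo_tool([
  [0, 0, 0, 8, -0.4, 0, 0.7],
  [0, 0, 0, 8, -0.4, 0, 0.7],
  [0, 0, 0, 8, -0.4, 0, 0.7],
  [0, 0, 0, 0, 0, 0, 0.7],
])

```text
clock: 22.22
eef_pos: [595.4, -281.0, -1.4]
eef_rot: [3.14, 0.0, 1.517]
wrist_force: [3.4, 0.2, 2.8]
finger_gap: 43.5
finger_force: 15.0
```

servo_tool([
  [0, 0, 0, 3, -0.2, 0, 0.7],
  [0, 0, 0, 0, 0, 0, 0.7],
])

```text
clock: 22.48
eef_pos: [597.2, -281.1, -1.4]
eef_rot: [3.142, -0.0, 1.517]
wrist_force: [-1.1, 0.2, 3.8]
finger_gap: 43.6
finger_force: 15.0
```

servo_tool([
  [0, 0, 0, 1.5, -0.1, 0, 0.7],
  [0, 0, 0, 0, 0, 0, 0.7],
])

```text
clock: 22.72
eef_pos: [598.5, -281.3, -1.4]
eef_rot: [-3.141, -0.0, 1.517]
wrist_force: [-3.1, 0.5, 4.8]
finger_gap: 43.4
finger_force: 15.0
```

servo_tool([
  [0, 0, 0, 1, 0, 0, 0.7],
  [0, 0, 0, 0, 0, 0, 0.7],
])

```text
clock: 22.98
eef_pos: [599.2, -281.3, -1.4]
eef_rot: [-3.141, -0.0, 1.517]
wrist_force: [-5.8, 0.6, 5.7]
finger_gap: 44.0
finger_force: 15.0
```

servo_tool([
  [0, 0, 0, 1, 0, 0, 0.7],
  [0, 0, 0, 0, 0, 0, 0.7],
])

```text
clock: 23.22
eef_pos: [599.2, -281.2, -1.5]
eef_rot: [-3.138, -0.001, 1.516]
wrist_force: [-12.7, 1.3, 10.8]
finger_gap: 43.6
finger_force: 15.0
```

servo_tool([
  [0, 0, 0, -0.8, -2, 0, 0.7],
  [0, 0, 0, -0.1, -2, 0, 0.7],
  [0, 0, 0, -0.1, -1, 0, 0.7],
  [0, 0, 0, 0, 0, 0, 0.7],
])

```text
clock: 23.72
eef_pos: [599.0, -284.3, -1.4]
eef_rot: [-3.139, -0.003, 1.517]
wrist_force: [-8.8, 11.0, 12.2]
finger_gap: 43.8
finger_force: 15.0
```

servo_tool([
  [0, 0, 0, -0.1, -1.5, 0, 0.7],
  [0, 0, 0, 0, 0, 0, 0.7],
])

```text
clock: 23.98
eef_pos: [598.9, -285.9, -1.4]
eef_rot: [-3.139, -0.003, 1.517]
wrist_force: [-8.3, 11.3, 10.7]
finger_gap: 43.8
finger_force: 15.0
```

servo_tool([
  [0, 0, 0, -0.1, -1.5, 0, 0.7],
  [0, 0, 0, 0, 0, 0, 0.7],
])

```text
clock: 24.22
eef_pos: [598.8, -287.5, -1.5]
eef_rot: [-3.139, -0.003, 1.517]
wrist_force: [-8.5, 11.1, 10.2]
finger_gap: 43.7
finger_force: 15.0
```

servo_tool([
  [0, 0, 0, -0.1, -1, 0, 0.7],
  [0, 0, 0, 0, 0, 0, 0.7],
])

```text
clock: 24.48
eef_pos: [598.8, -288.5, -1.5]
eef_rot: [-3.139, -0.003, 1.517]
wrist_force: [-7.9, 10.3, 9.5]
finger_gap: 43.9
finger_force: 15.0
```

servo_tool([
  [0, 0, 0, 0, -1, 0, 0.7],
  [0, 0, 0, 0, 0, 0, 0.7],
])

```text
clock: 24.72
eef_pos: [598.7, -289.5, -1.6]
eef_rot: [-3.139, -0.003, 1.517]
wrist_force: [-6.9, 10.2, 9.4]
finger_gap: 43.8
finger_force: 15.0
```

servo_tool([
  [0, 0, 0, 0, -1, 0, 0.7],
  [0, 0, 0, 0, 0, 0, 0.7],
])

```text
clock: 24.98
eef_pos: [598.7, -290.6, -1.6]
eef_rot: [-3.139, -0.003, 1.517]
wrist_force: [-7.9, 10.3, 8.8]
finger_gap: 43.7
finger_force: 15.0
```

servo_tool([
  [0, 0, 0, 0, 0, 0, 0.5],
  [0, 0, 0, 0, 0, 0, 0.4],
  [0, 0, 0, 0, 0, 15, 0.4],
  [0, 0, 0, 0, 10, 40, 0.4],
  [0, 0, 0, -5, 15, 50, 0.3],
  [0, 0, 0, -5, 15, 50, 0.3],
  [0, 0, 0, -5, 15, 30, 0.3],
  [0, 0, 0, 0, 0, 0, 0.3],
  [0, 0, 0, 0, 0, 0, 0.3],
])

```text
clock: 26.1
eef_pos: [584.1, -237.5, 182.6]
eef_rot: [-3.141, -0.0, 1.516]
wrist_force: [0.3, 0.6, -0.3]
finger_gap: 65.9
finger_force: 0.0
```

Run:
```python
from blk import *
im,C,s=blocks(35);np.save('C3.npy',C[1]);print(s['eef_pos'],s['eef_rot'])
p=proj(C,[599,-289,35])[0].astype(int);print(p)
cv2.imwrite('pics/c6.png',crop(im,p[0]-50,p[1]-50,100,75,8))
```

```text
[ 549.8 -404.8] [59.3 87.4] 89.6 (273, 285, 68, 42)
[ 356.5 -336.8] [24.9 75.1] 40.9 (117, 251, 51, 41)
[805.2 -79.4] [23.1 23.9] 86.9 (527, 0, 25, 27)
[ 584.09839055 -237.47594016  182.61730043] [-3.14051136e+00 -3.44247157e-04  1.51648039e+00]
[340 220]
```

View pics/c6.png

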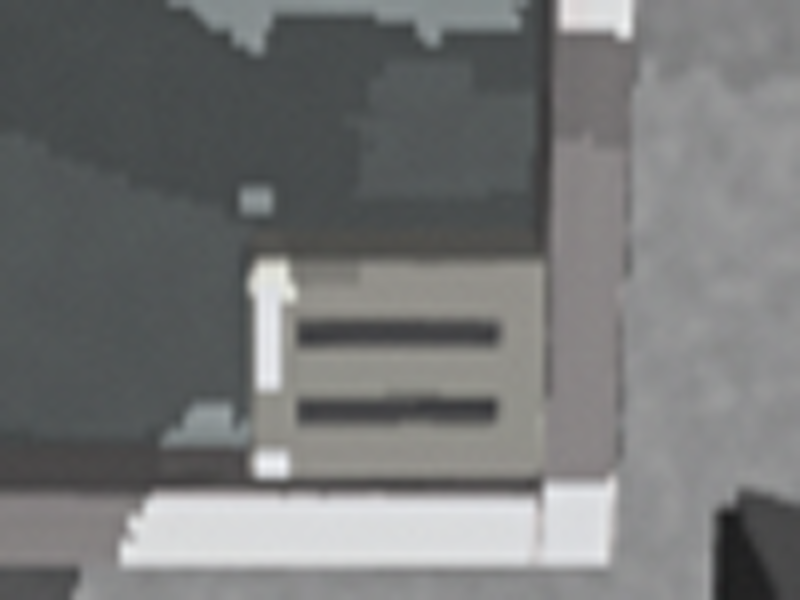

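Run:
```python
from h import *
i=manip.camera_info('wrist');K=np.array([[i['fx'],0,i['cx']],[0,i['fy'],i['cy']],[0,0,1]]);C=(K,np.load('C3.npy'))
f=lambda a:np.array(a)/8.+[290,170]-.44
a=np.radians(-3.1);M=np.array([[np.cos(a),np.sin(a)],[-np.sin(a),np.cos(a)]])
c=np.array([619.03,-306.75])
g=lambda p,z:(plane(C,f(p),z)[:,:2]-c)@M.T
print(g([(252,370),(546,370),(400,258),(400,480)],35)); print(g([(400,491),(549,440)],28))
```

```text
[[-44.1636325   22.82822017]
 [ -0.54601509  22.85528339]
 [-22.43658798  40.23398405]
 [-21.9705711    5.30872335]]
[[-21.60587894   0.65005896]
 [  1.0041355    9.03249258]]
```

servo_tool([
  [0, 0, 0, 8, -4, -30, 0.6],
  [0, 0, 0, 9, -3.6, -45, 1],
  [0, 0, 0, 0, 0, -45, 1],
  [0, 0, 0, 0, 0, -40, 1],
  [0, 0, 0, 0, 0, -25, 1],
  [0, 0, 0, 0, 0, -9, 1],
  [0, 0, 0, 0, 0, 0, 1],
  [0, 0, 0, 0, 0, 0, 1],
], grip_force=15)

```text
clock: 27.15
eef_pos: [601.9, -245.2, -9.4]
eef_rot: [3.14, 0.001, 1.517]
wrist_force: [-0.5, -0.1, -0.2]
finger_gap: 0.2
finger_force: 0.0
```

servo_tool([
  [0, 0, 0, -0.3, -5, 0, 1],
  [0, 0, 0, -0.3, -5, 0, 1],
  [0, 0, 0, -0.1, -2, 0, 1],
  [0, 0, 0, 0, 0, 0, 1],
])

```text
clock: 27.65
eef_pos: [600.7, -257.0, -10.4]
eef_rot: [3.142, 0.0, 1.516]
wrist_force: [-0.4, 0.3, 0.1]
finger_gap: 0.4
finger_force: 0.0
```

servo_tool([
  [0, 0, 0, -0.1, -2, 0, 1],
  [0, 0, 0, -0.1, -2, 0, 1],
  [0, 0, 0, 0, 0, 0, 1],
])

```text
clock: 28.02
eef_pos: [600.5, -261.0, -10.5]
eef_rot: [-3.142, 0.0, 1.517]
wrist_force: [-0.5, -0.6, 0.2]
finger_gap: 0.4
finger_force: 0.0
```

servo_tool([
  [0, 0, 0, 0, -1, 0, 1],
  [0, 0, 0, 0, 0, 0, 1],
])

```text
clock: 28.28
eef_pos: [600.5, -261.9, -10.5]
eef_rot: [-3.142, 0.0, 1.517]
wrist_force: [-0.4, -0.1, 0.3]
finger_gap: 0.6
finger_force: 0.0
```

servo_tool([
  [0, 0, 0, 0, -1, 0, 1],
  [0, 0, 0, 0, 0, 0, 1],
])

```text
clock: 28.52
eef_pos: [600.6, -262.7, -10.4]
eef_rot: [3.142, -0.0, 1.517]
wrist_force: [0.6, 0.9, 0.2]
finger_gap: 0.7
finger_force: 0.8
```

servo_tool([
  [0, 0, 0, 0, -1, 0, 1],
  [0, 0, 0, 0, 0, 0, 1],
])

```text
clock: 28.78
eef_pos: [600.6, -262.7, -10.4]
eef_rot: [-3.141, -0.002, 1.517]
wrist_force: [-0.2, 7.7, 1.5]
finger_gap: 0.2
finger_force: 3.9
```

servo_tool([
  [0, 0, 0, 0.2, 4, 0, 1],
  [0, 0, 0, 0, 0, 35, 1],
  [0, 0, 0, -25, 0, 10, 1],
  [0, 0, 0, -25, -26, 0, 1],
  [0, 0, 0, 0, 0, -30, 1],
  [0, 0, 0, 0, 0, -16, 1],
  [0, 0, 0, 0, 0, 0, 1],
  [0, 0, 0, 0, 0, 0, 1],
])

```text
clock: 29.78
eef_pos: [551.3, -285.8, -10.7]
eef_rot: [3.141, 0.001, 1.517]
wrist_force: [-0.6, 0.3, 0.2]
finger_gap: 0.6
finger_force: 0.0
```

servo_tool([
  [0, 0, 0, 6, -0.3, 0, 1],
  [0, 0, 0, 5, -0.3, 0, 1],
  [0, 0, 0, 0, 0, 0, 1],
])

```text
clock: 30.15
eef_pos: [562.2, -286.4, -11.3]
eef_rot: [3.141, 0.0, 1.517]
wrist_force: [-1.2, -0.2, 0.4]
finger_gap: 0.3
finger_force: 0.0
```

servo_tool([
  [0, 0, 0, 1, 0, 0, 1],
  [0, 0, 0, 0, 0, 0, 1],
])

```text
clock: 30.4
eef_pos: [562.7, -286.5, -11.5]
eef_rot: [-3.142, -0.0, 1.517]
wrist_force: [-0.5, 0.6, 1.2]
finger_gap: 0.3
finger_force: 0.0
```

servo_tool([
  [0, 0, 0, 1, 0, 0, 1],
  [0, 0, 0, 0, 0, 0, 1],
])

```text
clock: 30.65
eef_pos: [563.7, -286.5, -11.4]
eef_rot: [3.142, 0.0, 1.517]
wrist_force: [-0.9, 0.3, -0.4]
finger_gap: 0.5
finger_force: 0.0
```

servo_tool([
  [0, 0, 0, 1, 0, 0, 1],
  [0, 0, 0, 0, 0, 0, 1],
])

```text
clock: 30.9
eef_pos: [564.6, -286.4, -11.5]
eef_rot: [-3.141, -0.0, 1.517]
wrist_force: [-2.5, -0.0, 1.4]
finger_gap: 0.8
finger_force: 1.1
```

servo_tool([
  [0, 0, 0, 1, 0, 0, 1],
  [0, 0, 0, 0, 0, 0, 1],
])

```text
clock: 31.15
eef_pos: [564.5, -286.4, -11.5]
eef_rot: [-3.139, -0.001, 1.517]
wrist_force: [-9.4, 1.4, 5.7]
finger_gap: 0.2
finger_force: 5.3
```

servo_tool([
  [0, 0, 0, 1, 0, 0, 1],
  [0, 0, 0, 0, 0, 0, 1],
])

```text
clock: 31.4
eef_pos: [564.5, -286.4, -11.5]
eef_rot: [-3.137, -0.001, 1.516]
wrist_force: [-17.6, 1.5, 11.2]
finger_gap: 0.4
finger_force: 9.3
```

servo_tool([
  [0, 0, 0, -6, 0, 0, 1],
  [0, 0, 0, 0, 0, 40, 0.8],
  [0, 0, 0, 0, 0, 50, 0.6],
  [0, 0, 0, 0, 0, 50, 0.3],
  [0, 0, 8.6, -3, 39, 20, 0.3],
  [0, 0, 8.6, -3, 39, 20, 0.3],
  [0, 0, 8.6, -3, 39, 20, 0.3],
  [0, 0, 8.6, -3, 39, 20, 0.3],
  [0, 0, 8.6, -3, 39, 20, 0.3],
  [0, 0, 8.6, -3, 39, 5, 0.3],
  [0, 0, 8.6, -3, 39, 0, 0.3],
  [0, 0, 8.6, -3, 39, 0, 0.3],
  [0, 0, 8.6, -3, 39, 0, 0.3],
  [0, 0, 8.6, -3, 39, 0, 0.3],
  [0, 0, 8.6, -3, 39, 0, 0.3],
  [0, 0, 8.6, -3, 39, 0, 0.3],
  [0, 0, 0, 0, 0, 0, 0.3],
  [0, 0, 0, 0, 0, 0, 0.3],
])

```text
clock: 33.65
eef_pos: [524.8, 181.1, 233.5]
eef_rot: [-3.141, 0.0, -2.967]
wrist_force: [0.4, 0.8, 0.9]
finger_gap: 65.8
finger_force: 0.0
```

```bash
python3 blk.py 38
```

```text
[664.5 557.6] [69.4 32.1] 58.6 (538, 289, 34, 38)
[567.8 191.4] [32.1 42.8] 10.0 (310, 192, 33, 24)
[362.3 429.1] [51.5 50.1] 22.5 (532, 51, 44, 47)
[410.1  16.5] [83.5 83.7] 32.9 (166, 12, 73, 79)
[524.80349047 181.08763303 233.49916322] [-3.14149919e+00  1.86136516e-04 -2.96701249e+00]
```

servo_tool([
  [0, 0, -0.2, 21, 5, -40, 0.3],
  [0, 0, 0, 22, 5, -50, 0.3],
  [0, 0, 0, 0, 0, -50, 0.3],
  [0, 0, 0, 0, 0, -50, 0.3],
  [0, 0, 0, 0, 0, -25, 0.3],
  [0, 0, 0, 0, 0, -15, 0.3],
  [0, 0, 0, 0, 0, -8, 0.3],
  [0, 0, 0, 0, 0, 0, 0.3],
  [0, 0, 0, 0, 0, 0, 0.3],
])

```text
clock: 34.83
eef_pos: [568.3, 191.7, -3.4]
eef_rot: [3.141, 0.002, -2.969]
wrist_force: [-0.6, -0.7, 0.0]
finger_gap: 66.1
finger_force: 0.0
```

servo_tool([
  [0, 0, 0, 0, 0, 0, 0.5],
  [0, 0, 0, 0, 0, 0, 0.7],
  [0, 0, 0, 0, 0, 0, 0.7],
  [0, 0, 0, 0, 0, 0, 0.7],
], grip_force=25)

```text
clock: 35.33
eef_pos: [567.8, 191.6, -4.2]
eef_rot: [3.142, 0.0, -2.969]
wrist_force: [-0.6, -0.1, 3.4]
finger_gap: 43.7
finger_force: 25.0
```

servo_tool([
  [0, 0, 0, 0, 0, 3, 0.7],
  [0, 0, 0, 0, 0, 4, 0.7],
  [0, 0, 0, 0, 0, 8, 0.7],
  [0, 0, 0, 0, 0, 20, 0.7],
  [0, 0, 0, 0, 0, 40, 0.7],
  [0, 0, 0, 0, 0, 40, 0.7],
  [0, 0, 0, 0, 0, 40, 0.7],
  [0, 0, 0, 0, 0, 0, 0.7],
])

```text
clock: 36.33
eef_pos: [569.0, 191.9, 154.3]
eef_rot: [3.141, 0.006, -2.969]
wrist_force: [0.1, 0.8, -1.0]
finger_gap: 43.6
finger_force: 25.0
```

servo_tool([
  [0, 0, -9.4, 0.5, -39.7, 0, 0.7],
  [0, 0, -9.4, 0.5, -39.7, 0, 0.7],
  [0, 0, -9.4, 0.5, -39.7, 0, 0.7],
  [0, 0, -9.4, 0.5, -39.7, 0, 0.7],
  [0, 0, -9.4, 0.5, -39.7, 0, 0.7],
  [0, 0, -9.4, 0.5, -39.7, 0, 0.7],
  [0, 0, -9.4, 0.5, -39.7, 0, 0.7],
  [0, 0, -9.4, 0.5, -39.7, 0, 0.7],
  [0, 0, -9.4, 0.5, -39.7, 0, 0.7],
  [0, 0, -9.4, 0.5, -39.7, 0, 0.7],
  [0, 0, -9.4, 0.5, -39.7, 0, 0.7],
  [0, 0, 0, 0, 0, -30, 0.7],
  [0, 0, 0, 0, 0, -40, 0.7],
  [0, 0, 0, 0, 0, -30, 0.7],
  [0, 0, 0, 0, 0, 0, 0.7],
  [0, 0, 0, 0, 0, 0, 0.7],
])

```text
clock: 38.33
eef_pos: [573.7, -245.3, 51.7]
eef_rot: [3.141, 0.0, 1.51]
wrist_force: [0.5, -0.2, 0.0]
finger_gap: 43.9
finger_force: 25.0
```

servo_tool([
  [0, 0, 0.4, 0, 0, -30, 0.7],
  [0, 0, 0, 0, 0, -18, 0.7],
  [0, 0, 0, 0, 0, -6, 0.7],
  [0, 0, 0, 0, 0, -2, 0.7],
  [0, 0, 0, 0, 0, 0, 0.7],
  [0, 0, 0, 0, 0, 0, 0.7],
])

```text
clock: 39.08
eef_pos: [573.5, -245.3, -4.8]
eef_rot: [3.141, 0.0, 1.517]
wrist_force: [1.1, -0.1, -1.4]
finger_gap: 43.5
finger_force: 25.0
```

servo_tool([
  [0, 0, 0, 0, 0, -1.5, 0.7],
  [0, 0, 0, 0, 0, 0, 0.7],
])

```text
clock: 39.33
eef_pos: [573.2, -245.1, -7.0]
eef_rot: [-3.142, -0.0, 1.517]
wrist_force: [-1.4, 0.4, -1.5]
finger_gap: 43.3
finger_force: 25.0
```

servo_tool([
  [0, 0, 0, 0, 0, 0, 0.5],
  [0, 0, 0, 0, 0, 0, 0.42],
  [0, 0, 0, 0, 0, 0, 0.42],
  [0, 0, 0, 0, 0, 25, 0.42],
  [0, 0, 0, 0, 0, 25, 0.7],
  [0, 0, 0, -20, 1, 0, 1],
  [0, 0, 0, -20, 1.5, 0, 1],
  [0, 0, 0, 0, 0, 0, 1],
  [0, 0, 0, 0, 0, -30, 1],
  [0, 0, 0, 0, 0, -23, 1],
  [0, 0, 0, 0, 0, 0, 1],
  [0, 0, 0, 0, 0, 0, 1],
], grip_force=15)

```text
clock: 40.83
eef_pos: [534.0, -242.9, -9.1]
eef_rot: [3.141, 0.0, 1.517]
wrist_force: [-0.9, -0.2, -0.3]
finger_gap: 0.5
finger_force: 0.0
```

servo_tool([
  [0, 0, 0, 6, -0.3, 0, 1],
  [0, 0, 0, 6, -0.3, 0, 1],
  [0, 0, 0, 6, -0.3, 0, 1],
  [0, 0, 0, 6, -0.3, 0, 1],
  [0, 0, 0, 6, -0.3, 0, 1],
  [0, 0, 0, 0, 0, 0, 1],
])

```text
clock: 41.58
eef_pos: [563.6, -244.1, -10.1]
eef_rot: [3.141, 0.0, 1.517]
wrist_force: [-0.6, -0.4, 1.3]
finger_gap: 0.3
finger_force: 0.0
```

servo_tool([
  [0, 0, 0, 2, 0, 0, 1],
  [0, 0, 0, 0, 0, 0, 1],
])

```text
clock: 41.82
eef_pos: [565.2, -244.1, -10.0]
eef_rot: [3.142, -0.0, 1.517]
wrist_force: [0.1, 0.8, 0.3]
finger_gap: 0.9
finger_force: 0.0
```

servo_tool([
  [0, 0, 0, 1, 0, 0, 1],
  [0, 0, 0, 0, 0, 0, 1],
])

```text
clock: 42.08
eef_pos: [566.2, -244.1, -9.9]
eef_rot: [3.142, 0.0, 1.517]
wrist_force: [-0.9, 0.1, -0.5]
finger_gap: 0.6
finger_force: 0.1
```

servo_tool([
  [0, 0, 0, 1, 0, 0, 1],
  [0, 0, 0, 0, 0, 0, 1],
])

```text
clock: 42.32
eef_pos: [567.0, -244.1, -10.0]
eef_rot: [-3.141, -0.0, 1.517]
wrist_force: [-2.0, 0.2, 2.3]
finger_gap: 0.5
finger_force: 1.6
```

servo_tool([
  [0, 0, 0, 1, 0, 0, 1],
  [0, 0, 0, 0, 0, 0, 1],
])

```text
clock: 42.58
eef_pos: [567.0, -244.1, -10.0]
eef_rot: [-3.139, -0.001, 1.517]
wrist_force: [-12.5, 0.8, 6.6]
finger_gap: 0.3
finger_force: 5.7
```

servo_tool([
  [0, 0, 0, -5, 0, 0, 1],
  [0, 0, 0, 0, 0, 35, 1],
  [0, 0, 0, 0, 20, 15, 1],
  [0, 0, 0, 20, 12, 0, 1],
  [0, 0, 0, 20, 0, 0, 1],
  [0, 0, 0, 0, 0, -30, 1],
  [0, 0, 0, 0, 0, -20, 1],
  [0, 0, 0, 0, 0, 0, 1],
  [0, 0, 0, 0, 0, 0, 1],
])

```text
clock: 43.7
eef_pos: [603.6, -212.1, -9.1]
eef_rot: [3.141, 0.0, 1.517]
wrist_force: [-0.2, 0.2, 0.4]
finger_gap: 0.5
finger_force: 0.0
```

servo_tool([
  [0, 0, 0, -0.3, -5, 0, 1],
  [0, 0, 0, -0.2, -4, 0, 1],
  [0, 0, 0, -0.2, -2, 0, 1],
  [0, 0, 0, 0, 0, 0, 1],
])

```text
clock: 44.2
eef_pos: [602.5, -223.4, -9.9]
eef_rot: [3.142, 0.0, 1.516]
wrist_force: [0.4, 0.4, 0.3]
finger_gap: 0.5
finger_force: 0.0
```

servo_tool([
  [0, 0, 0, -0.1, -2, 0, 1],
  [0, 0, 0, -0.1, -2, 0, 1],
  [0, 0, 0, 0, 0, 0, 1],
])

```text
clock: 44.58
eef_pos: [602.3, -227.3, -10.0]
eef_rot: [-3.142, 0.0, 1.517]
wrist_force: [0.9, -0.2, 0.2]
finger_gap: 0.8
finger_force: 0.0
```

servo_tool([
  [0, 0, 0, 0, -1, 0, 1],
  [0, 0, 0, 0, 0, 0, 1],
])

```text
clock: 44.82
eef_pos: [602.3, -228.2, -10.0]
eef_rot: [-3.142, 0.0, 1.517]
wrist_force: [-0.4, -0.2, -0.0]
finger_gap: 0.5
finger_force: 0.0
```

servo_tool([
  [0, 0, 0, 0, -1, 0, 1],
  [0, 0, 0, 0, 0, 0, 1],
])

```text
clock: 45.08
eef_pos: [602.4, -228.8, -10.0]
eef_rot: [-3.141, -0.0, 1.517]
wrist_force: [1.0, 4.5, 0.6]
finger_gap: 0.1
finger_force: 1.9
```

servo_tool([
  [0, 0, 0, 0, -1, 0, 1],
  [0, 0, 0, 0, 0, 0, 1],
])

```text
clock: 45.32
eef_pos: [602.4, -228.8, -10.0]
eef_rot: [-3.141, -0.002, 1.517]
wrist_force: [-0.4, 10.0, 1.9]
finger_gap: 0.2
finger_force: 5.0
```

servo_tool([
  [0, 0, 0, 0.2, 5, 0, 1],
  [0, 0, 0, 0, 0, 40, 1],
  [0, 0, 0, -10, 0, 50, 0.8],
  [0, 0, 0, -8, 0, 50, 0.6],
  [0, 0, 0, 0, 0, 50, 0.3],
  [0, 0, 0, 0, 0, 0, 0.3],
  [0, 0, 0, 0, 0, 0, 0.3],
])

```text
clock: 46.2
eef_pos: [584.2, -225.2, 179.2]
eef_rot: [-3.141, 0.0, 1.517]
wrist_force: [0.2, -0.2, -1.1]
finger_gap: 47.3
finger_force: 0.0
```

Run:
```python
from h import *
im,C,s=shot('wrist');np.save('C4.npy',C[1]);print(s['eef_pos'])
p=proj(C,[600,-272,35])[0].astype(int);print(p)
cv2.imwrite('pics/c7.png',cv2.convertScaleAbs(crop(im,p[0]-50,p[1]-40,100,75,8),alpha=1.3))
```

```text
[ 584.17748289 -225.17487844  179.16999005]
[341 217]
```

View pics/c7.png

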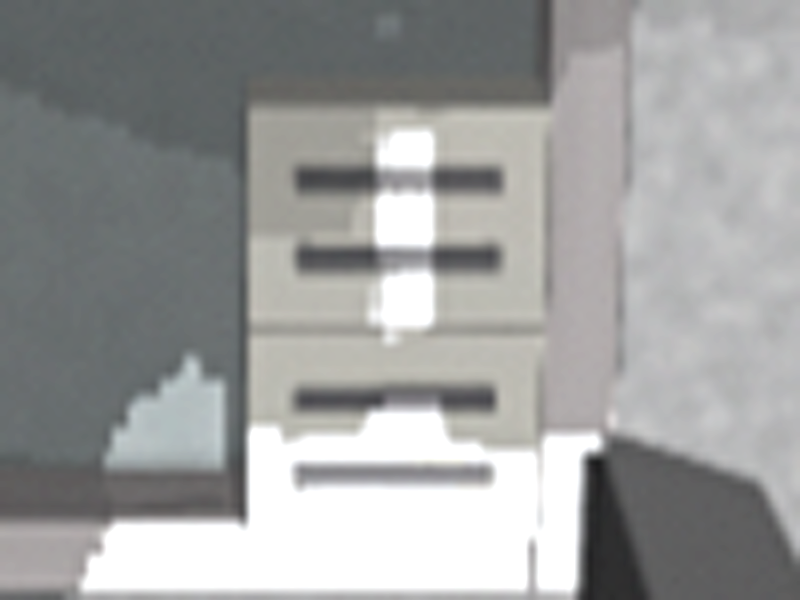

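servo_tool([
  [0, 0, 9.4, 5, 39, 5, 0.5],
  [0, 0, 9.4, 5, 39, 5, 0.5],
  [0, 0, 9.4, 5, 39, 5, 0.5],
  [0, 0, 9.4, 5, 39, 5, 0.5],
  [0, 0, 9.4, 5, 39, 5, 0.5],
  [0, 0, 9.4, 5, 39, 5, 0.5],
  [0, 0, 9.4, 5, 39, 5, 0.5],
  [0, 0, 9.4, 5, 39, 5, 0.5],
  [0, 0, 9.4, 5, 39, 3, 0.5],
  [0, 0, 9.4, 5, 39, 0, 0.5],
  [0, 0, 9, 5, 38, 0, 0.5],
  [0, 0, 0, 0, 0, 0, 0.5],
  [0, 0, 0, 0, 0, 0, 0.5],
])

```text
clock: 47.88
eef_pos: [639.3, 202.2, 221.9]
eef_rot: [-3.141, -0.002, -2.971]
wrist_force: [-0.3, -1.0, -0.2]
finger_gap: 47.3
finger_force: 0.0
```

servo_tool([
  [0, 0, 0, 25, 4.3, -5, 0.5],
  [0, 0, 0, 25, 4.3, -5, 0.5],
  [0, 0, 0, 25, 4.3, -5, 0.5],
  [0, 0, 0, 20, 3.4, -2, 0.5],
  [0, 0, 0, 5.5, 1, 0, 0.5],
  [0, 0, 0, 0, 0, 0, 0.5],
  [0, 0, 0, 0, 0, 0, 0.8],
  [0, 0, 0, 0, 0, 0, 0.9],
  [0, 0, 0, 0, 0, 0, 0.9],
  [0, 0, 0, 0, 0, 0, 0.9],
], grip_force=25)

```text
clock: 49.12
eef_pos: [740.1, 219.6, 206.4]
eef_rot: [-3.141, 0.0, -2.969]
wrist_force: [0.8, -3.9, 1.4]
finger_gap: 19.4
finger_force: 25.0
```

Gripped (19.4 mm). Swing back along the arc.

servo_tool([
  [0, 0, 0, -14, -2.4, 4, 0.9],
  [0, 0, 0, -21.6, -3.7, 4, 0.9],
  [0, 0, 0, -21.9, -3.7, 1.6, 0.9],
  [0, 0, 0, -22, -3.7, -0.7, 0.9],
  [0, 0, 0, -21.8, -3.7, -3, 0.9],
  [0, 0, 0, -21.3, -3.6, -5.3, 0.9],
  [0, 0, 0, -20.7, -3.5, -7.6, 0.9],
  [0, 0, 0, 0, 0, 0, 0.9],
])

```text
clock: 50.12
eef_pos: [595.9, 195.2, 198.3]
eef_rot: [-3.141, -0.001, -2.969]
wrist_force: [3.2, -3.3, -7.2]
finger_gap: 19.9
finger_force: 25.0
```

servo_tool([
  [0, 0, 0, -19.8, -3.4, -9.7, 0.9],
  [0, 0, 0, -18.7, -3.2, -11.7, 0.9],
  [0, 0, 0, -17.4, -3, -13.7, 0.9],
  [0, 0, 0, -15.9, -2.7, -15.4, 0.9],
  [0, 0, 0, -14.2, -2.4, -17, 0.9],
  [0, 0, 0, -12.4, -2.1, -18.4, 0.9],
  [0, 0, 0, -8.8, -1.5, -16.3, 0.9],
  [0, 0, 0, -7.4, -1.3, -17, 0.9],
  [0, 0, 0, 0, 0, 0, 0.9],
])

```text
clock: 51.25
eef_pos: [481.8, 175.9, 79.4]
eef_rot: [-3.141, -0.001, -2.969]
wrist_force: [0.5, -6.4, -0.3]
finger_gap: 19.7
finger_force: 25.0
```

servo_tool([
  [0, 0, 0, -5.9, -1, -17.6, 0.9],
  [0, 0, 0, -4.3, -0.7, -18.1, 0.9],
  [0, 0, 0, -2.8, -0.5, -18.4, 0.9],
  [0, 0, 0, -1, -0.2, -11, 0.9],
  [0, 0, 0, 0, 0, 0, 0.9],
  [0, 0, 0, 0, 0, 0, 0.9],
])

```text
clock: 52.0
eef_pos: [468.5, 173.6, 15.1]
eef_rot: [-3.141, -0.0, -2.969]
wrist_force: [-0.4, -6.4, -0.3]
finger_gap: 19.7
finger_force: 25.0
```

servo_tool([
  [0, 0, 0, -0.2, 0, -5, 0.9],
  [0, 0, 0, 0, 0, -4, 0.9],
  [0, 0, 0, 0, 0, 0, 0.9],
])

```text
clock: 52.38
eef_pos: [468.4, 173.6, 7.1]
eef_rot: [-3.141, 0.0, -2.969]
wrist_force: [-5.3, -7.4, 9.8]
finger_gap: 19.6
finger_force: 25.0
```

servo_tool([
  [0, 0, 0, 0, 0, -1.5, 0.9],
  [0, 0, 0, 0, 0, 0, 0.9],
])

```text
clock: 52.62
eef_pos: [468.6, 173.7, 6.6]
eef_rot: [-3.141, 0.001, -2.969]
wrist_force: [-12.6, -10.1, 27.1]
finger_gap: 20.1
finger_force: 25.0
```

servo_tool([
  [0, 0, 0, 0, 0, -1.5, 0.9],
  [0, 0, 0, 0, 0, 0, 0.9],
])

```text
clock: 52.88
eef_pos: [469.2, 173.8, 5.7]
eef_rot: [-3.141, 0.002, -2.969]
wrist_force: [-11.3, -10.3, 34.8]
finger_gap: 19.4
finger_force: 25.0
```

servo_tool([
  [0, 0, 0, 0, 0, 1.5, 0.7],
  [0, 0, 0, 0, 0, 0, 0.6],
  [0, 0, 0, 0, 0, 0, 0.6],
  [0, 0, 0, 0, 0, 20, 0.6],
  [0, 0, 0, 0, 0, 15, 0.6],
  [0, 0, 0, -1, 0, 0, 0.9],
  [0, 0, 0, 0, 0, 0, 0.9],
  [0, 0, 0, 0, 0, 0, 0.9],
  [0, 0, 0, 0, 0, -10, 0.9],
  [0, 0, 0, 0, 0, 0, 0.9],
])

```text
clock: 54.12
eef_pos: [466.3, 173.7, 28.1]
eef_rot: [-3.141, -0.002, -2.969]
wrist_force: [1.0, 0.9, 0.3]
finger_gap: 9.1
finger_force: 0.0
```

servo_tool([
  [0, 0, 0, 0, 0, -3, 0.9],
  [0, 0, 0, 0, 0, 0, 0.9],
])

```text
clock: 54.38
eef_pos: [466.8, 173.8, 26.1]
eef_rot: [-3.142, -0.0, -2.969]
wrist_force: [-1.0, 0.7, 0.5]
finger_gap: 9.3
finger_force: 0.0
```

servo_tool([
  [0, 0, 0, 0, 0, -1.5, 0.9],
  [0, 0, 0, 0, 0, 0, 0.9],
])

```text
clock: 54.62
eef_pos: [466.9, 173.8, 24.7]
eef_rot: [-3.142, 0.0, -2.969]
wrist_force: [-0.0, -0.6, -0.2]
finger_gap: 9.6
finger_force: 0.0
```

servo_tool([
  [0, 0, 0, 0, 0, -1.5, 0.9],
  [0, 0, 0, 0, 0, 0, 0.9],
])

```text
clock: 54.88
eef_pos: [467.0, 173.9, 23.4]
eef_rot: [3.142, 0.0, -2.969]
wrist_force: [-0.3, -0.2, 3.0]
finger_gap: 9.1
finger_force: 1.3
```

servo_tool([
  [0, 0, 0, 0, 0, -1.5, 0.9],
  [0, 0, 0, 0, 0, 0, 0.9],
  [0, 0, 0, 0, 0, 20, 0.9],
  [0, 0, 0, 0, 0, 50, 0.7],
  [0, 0, 0, 0, 0, 50, 0.5],
  [0, 0, 0, 0, 20, 50, 0.3],
  [0, 0, 0, -20, 40, 40, 0.3],
  [0, 0, 0, -20, 40, 0, 0.3],
  [0, 0, 0, -20, 40, 0, 0.3],
  [0, 0, 0, -20, 40, 0, 0.3],
  [0, 0, 0, 0, 0, 0, 0.3],
  [0, 0, 0, 0, 0, 0, 0.3],
])

```text
clock: 56.38
eef_pos: [387.0, 353.5, 231.6]
eef_rot: [-3.141, -0.0, -2.969]
wrist_force: [0.5, -0.2, -0.7]
finger_gap: 66.2
finger_force: 0.0
```

Run:
```python
from h import *
a=shot('side')[0];b=shot('scene')[0]
c1=crop(a,225,225,133,75,3);c2=crop(b,355,185,133,75,3);c3=crop(a,285,115,133,75,3);c4=crop(b,185,200,133,75,3)
cv2.imwrite('pics/c8.png',np.vstack([np.hstack([c1,c2]),np.hstack([c3,c4])]))
```

```text
(no output)
```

View pics/c8.png

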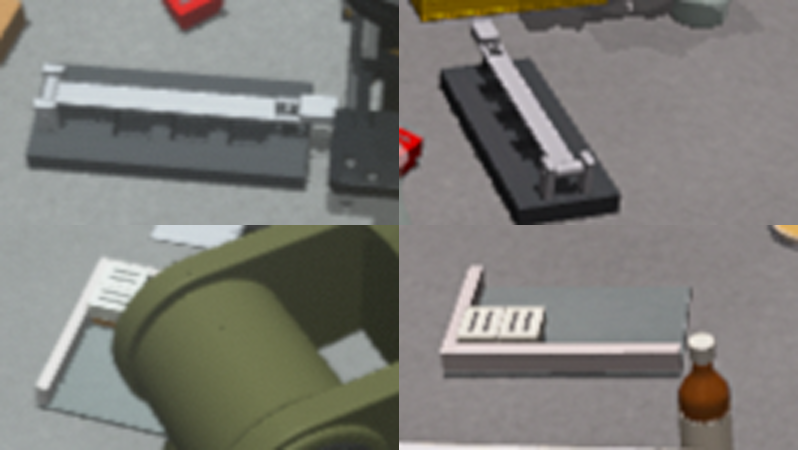

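The mould is empty and the hasp is down over its catch. Both blocks are in a row in the fence corner (scene around 215,222). I'm handing in.

```bash
python3 -c "
from cell import manip
print(manip.sign_off())"
```

```text
the job is handed in; nothing more can be done
None
```

The job is handed in: both blocks that were present stand side by side, flush in the tray's fence corner, and the emptied mould's hasp is swung back down over its catch. The sign-off returned no verdict.

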